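Wipe the stone chips off the sloping inspection board

TASK

Take the black board eraser, lay it flat on the white sloping plate at the closed end of the inspection board, and with light steady pressure (5 to 15 newtons, never over 30) wipe all four stone chips along the plate, over its open end and into the blue catch tray. Do it with the eraser, not with the fingers, and keep the eraser flat and pressed on the plate past its middle. Then put the eraser back flat on the desk, let go of it, and leave the jar, the seed dish and the glue stick alone.

Things in the scene. Friction and masses are not known exactly. Their poses are not given: they have to be found in the camera images.
- eraser: black felt board eraser, a rigid block 36 mm (x) by 108 mm (y) by 32 mm high (z), lying felt side (-z) down on the desk; origin at the centre of its underside. Grasp it across the 36 mm.
- inspection_board: fixed stand with a sloping board and a blue catch tray at its open end, about 134 by 330 mm. Origin on the desk under the board's middle; x points away from the robot (the board's high side), y along the board: closed end at +110 mm, open end at -110 mm; z up. The board's middle is 75 mm above the desk.
- slope_frame: aluminium frame, tilted 30 deg, low edge to the robot. Origin mid-board; x up the slope, y along to the closed end, z square to it. White plate inside: 122 mm (x) by 220 mm (y: -110 open end, no rim, to +110 closed rim). Rims 6 mm thick, tops at z=+8 mm. The plate lies parallel on a foam pad (gives 1 mm per 7 N); its surface is anywhere from z=0 to -6 mm, not measured: feel for it.
- tray_in (a point): centre of the floor of the blue catch tray, which has the axes of the stand; inside 118 mm (x) by 92 mm (y); the floor lies 4 mm above the desk, the walls are 60 mm (robot side), 65 mm (far end) and 95 mm (back) high, and 20 mm under the board's open end
- chip_0: flat dark grey stone chip, about 24 mm across and 6 mm thick, lying loose on the white plate at the start; origin at the centre of its underside
- chip_1: flat brown stone chip, same size, on the plate; origin as before
- chip_2: flat blackish stone chip, same size, on the plate; origin as before
- chip_3: flat tan stone chip, same size, on the plate; origin as before
- jar: bystander: sample jar with a red screw cap, 42 mm across, 80 mm high, standing on the desk; origin at the centre of its underside
- seed_dish: bystander: clear petri dish with seeds, 60 mm across, 13 mm high; origin at the centre of its underside
- glue: bystander: white and yellow glue stick, 25 mm across, 90 mm high, standing; origin at the centre of its underside

How it is judged:
On the way, in this order (a step that is already met when the one before it is completed fails the run):
1. the eraser lies flat on the plate (within 9 degrees) in its closed-end half, pressed on with at least 1.5 N (contact force between eraser and inspection_board above 1.5 N and angle between the z axis of eraser and the z axis of slope_frame, either way round below 0.157 rad and z of eraser in the frame of slope_frame below 0.003 m and y of eraser in the frame of slope_frame above 0.03 m), for 0.15 s.
2. still flat and pressed on with at least 1.5 N, the eraser has been wiped past the middle of the plate towards the open end (contact force between eraser and inspection_board above 1.5 N and angle between the z axis of eraser and the z axis of slope_frame, either way round below 0.157 rad and z of eraser in the frame of slope_frame below 0.003 m and y of eraser in the frame of slope_frame below -0.015 m), for 0.1 s.
3. all four chips are in the catch tray (x of chip_0 in the frame of tray_in between -0.062 and 0.062 m and y of chip_0 in the frame of tray_in between -0.048 and 0.048 m and height (world z) of each of chip_0, chip_1, chip_2, chip_3 below 0.034 m and x of chip_1 in the frame of tray_in between -0.062 and 0.062 m and y of chip_1 in the frame of tray_in between -0.048 and 0.048 m and x of chip_2 in the frame of tray_in between -0.062 and 0.062 m and y of chip_2 in the frame of tray_in between -0.048 and 0.048 m and x of chip_3 in the frame of tray_in between -0.062 and 0.062 m and y of chip_3 in the frame of tray_in between -0.048 and 0.048 m), for 0.2 s.
At the end, for the whole second after the job is handed in: All four chips lie in the catch tray, lower than 30 mm above its floor and inside its walls; the eraser lies flat (within 6 degrees) on the desk, its underside within 6 mm of it, away from the tray, released and at rest (all of step 3 and height (world z) of eraser below 0.006 m and angle between eraser's own z axis and vertical below 0.105 rad and horizontal distance between eraser and tray_in above 0.1 m and linear speed of eraser below 0.02 m/s and linear speed of each of chip_0, chip_1, chip_2, chip_3 below 0.05 m/s); the robot touches nothing.
It fails at once if the eraser is pressed on the board with more than 30 N (contact force between eraser and inspection_board above 30 N).
It fails at once if the jar is moved by more than 20 mm (distance of jar from where it was at the start of the episode above 0.02 m).
It fails at once if the seed dish is moved by more than 20 mm (distance of seed_dish from where it was at the start of the episode above 0.02 m).
It fails at once if the glue stick is moved by more than 20 mm (distance of glue from where it was at the start of the episode above 0.02 m).
It fails at once if the fingers push a chip (more than 1 N) (contact force between the fingers and chip_0 above 1 N or contact force between the fingers and chip_1 above 1 N or contact force between the fingers and chip_2 above 1 N or contact force between the fingers and chip_3 above 1 N).
It also fails if it takes over 64 s, if anything falls off the work surface, if the arm or the gripper's body presses on something with over 40 N, if the wrist force passes 120 N, or if a joint passes its speed limit or range.

ROBOT

A 7-joint arm with a two-finger parallel gripper is mounted at the origin on a cart in front of the work surface, level with it; the furniture and walls round the work are solid. World frame = base frame: x ahead of the robot, y to its left, z up, the work surface at z = 0. Lengths are in m, angles in rad, forces in N, time in s.
With the tool pointing down it reaches from about 0.425 to 0.95 m from the base axis. Payload 4.7 kg.
Tool frame: the origin (TCP) lies between the finger pads; the fingertips stand 25 mm ahead of it and the grasp point (between the pads) lies 6 mm ahead of it; z points along the fingers, y is the line along which they close (so a half turn about z gives the same grasp; the last joint's range is limited). The gripper opens to 85 mm and grips with 20 to 120 N. Pads are 22 mm wide; open, the fingers measure 114 mm over their backs; the gripper's body (76 mm by 85 mm) begins 54 mm behind the grasp point. The pads swing forward as they close: fully open they stand 13 mm farther back than shut.
Start: joints at [-1.185, 0.469, -0.049, 1.532, 0.024, 1.141, -0.082], TCP at [0.272, 0.618, 0.256] pointing down, gripper open.
Joint ranges: [-2.59, 2.59], [-0.33, 1.99], [-1.39, 1.29], [0.1, 2.45], [-1.04, 4.18], [0.21, 1.99], [-2.66, 2.66]. Speed limits (rad/s): [2.57, 2.57, 3.14, 3.14, 3.14, 3.14, 3.14].

INTERFACE

Orientations are given as a 3x3 rotation matrix whose columns are the frame's x, y, z axes.
In Python, from rig import * gives the robot as it stands. Calls block until the motion is done:
- movep(position, orientation): joint-space move of the TCP to a pose.
- move_l(position, attitude=None, feed=0.15, until_force=None): straight line of the TCP; attitude=None keeps the orientation; feed is the mean speed in m/s. With until_force (N) it stops when the force on the tool has changed by that much, and returns True; else False.
- move_joints(angles): joint-space move.
- command_gripper(opening, newtons=None): finger opening in m; newtons is the grip in N (None keeps the last); returns when the fingers have stopped.
- sleep(seconds).
- inverse_kinematics(position, orientation): joint angles nearest the present ones, or None.
- sense(): the state.
- camera(name): name is "scene" or "top" or "wrist"; returns (picture, depth): 420x560x3 uint8, red, green, blue; 420x560 float32, m along the optical axis (not along the pixel's ray), 0 where there is no reading.
- camera_params(name): a dict with "K" (3x3 intrinsics, pixels), "position" and "rotation" of the camera in the world; the wrist camera has in their place "tool_from_camera" (4x4, takes a point from camera to tool coordinates, whose origin is the TCP and whose axes are the flange's). Camera axes: x right, y down, z forward; pixel columns grow to the right and rows downward; lengths in m; the calibration is good to about 2 mm. A picture is of the moment at which its call begins: read the wrist's pose just before it. camera_params takes no time and is no camera call.
A pose or a line that the arm cannot do raises Unreachable and nothing moves.
- finish_job(): hands the job in; it is judged then, once.
The state is a dict: "time_s": time; "joint_pos": joint angles; "qd": joint speeds; "joint_efforts": joint torques, N m; "position": TCP position; "tcp_rot": TCP orientation; "wrist_force": force on the tool from outside, world axes, zero at the start; "ft_torque": the same for the moment, N m; "finger_gap": finger opening in m; "gripper_force": force on a finger pad.
Only numpy, scipy, OpenCV 4.12 (cv2) and the standard library are available. Lean on these libraries where they do the work, as an engineer would, in place of code of your own. Each camera call takes 0.05 s, during which the arm holds its last target. There are 200 camera calls.

## Working session

There is one attempt and no reset: what is moved stays moved. The work goes in short steps, each a Python script; the robot and the scene stay as the last script left them, time stands still between calls to the robot, and variables do not carry over. Pictures are saved under pics/ and viewed, at most 10 in all, crops included, and the job is handed in when it is done.

```bash
mkdir -p pics
python3 - <<'E'
from rig import *
import cv2,numpy as np
for n in("scene","top"):
    p,d=camera(n);cv2.imwrite(f"pics/{n}0.png",p[:,:,::-1]);np.savez(f"{n}0.npz",p=p,d=d,**camera_params(n))
    c=camera_params(n);print(n,c["K"].tolist(),c["position"],c["rotation"])
s=sense();print(s["time_s"],s["tcp_rot"],s["wrist_force"])
E
```

```text
scene [[427.6193057816797, 0.0, 274.15905949437195], [0.0, 427.6193057816797, 218.1258710890929], [0.0, 0.0, 1.0]] [-0.02394991 -0.79915091  0.73017537] [[ 0.81408546 -0.34367188  0.4681394 ]
 [-0.58063035 -0.46563968  0.66786831]
 [-0.01154328 -0.81551783 -0.57861682]]
top [[480.2641494792928, 0.0, 275.8432889830682], [0.0, 480.2641494792928, 208.80992434353365], [0.0, 0.0, 1.0]] [ 0.28400638 -0.08216506  1.35902283] [[ 9.30418901e-04 -9.81935601e-01  1.89213132e-01]
 [-9.99872069e-01  2.10787953e-03  1.58556745e-02]
 [-1.59680898e-02 -1.89203678e-01 -9.81808020e-01]]
0.1 [[-9.15222748e-01  4.02947772e-01 -6.43504734e-04]
 [ 4.02948279e-01  9.15221268e-01 -1.64788844e-03]
 [-7.50637579e-05 -1.76748411e-03 -9.99998435e-01]] [0.86479753 0.15279673 0.46422363]
```

View pics/top0.png

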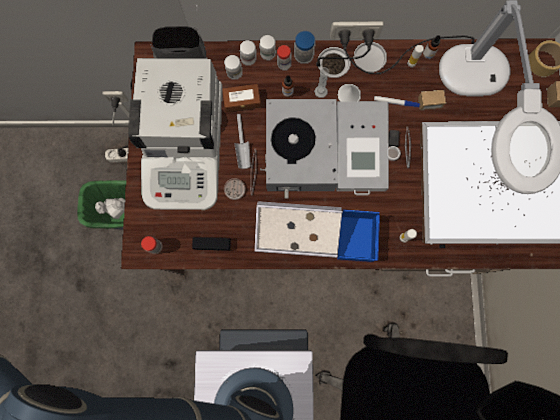

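View pics/scene0.png

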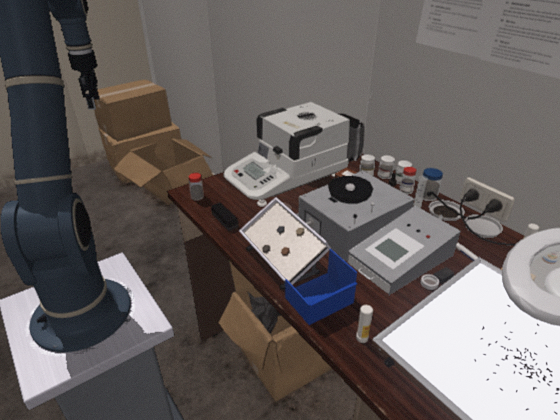

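The top view shows the jar at (150,245), the eraser at (210,243), the board at about (257–340, 203–258) with four chips, the tray to its right (up to 380,260), the seed dish at (235,188) and the glue stick at (408,235). The hotplate stands behind the board. Next I measure these positions.

```bash
cat > vis.py <<'E'
import numpy as np,cv2
def load(n):
    z=np.load(n+'0.npz');return z['p'],z['d'],z['K'],z['position'],z['rotation']
def ray(uv,K,R):
    uv=np.atleast_2d(uv).astype(float);return np.c_[(uv[:,0]-K[0,2])/K[0,0],(uv[:,1]-K[1,2])/K[1,1],np.ones(len(uv))]@R.T
def onplane(uv,K,pos,R,n,c):  # n.p=c
    r=ray(uv,K,R);n=np.array(n,float);return pos+r*((c-pos@n)/(r@n))[:,None]
def cloud(d,K,pos,R):
    v,u=np.indices(d.shape);r=ray(np.c_[u.ravel(),v.ravel()],K,R);return (pos+r*d.ravel()[:,None]).reshape(*d.shape,3)
E
python3 - <<'E'
from vis import *
for n in("top","scene"):
    p,d,K,pos,R=load(n);P=cloud(d,K,pos,R);hsv=cv2.cvtColor(p,cv2.COLOR_RGB2HSV)
    print(n,"desk z",[np.round(P[y,x],3).tolist() for x,y in([(180,245),(230,225),(395,255)] if n=="top" else [(225,235),(350,330)])])
    # eraser
    x0,x1,y0,y1=(180,240,230,256) if n=="top" else (205,245,195,235)
    m=np.zeros(d.shape,np.uint8);m[y0:y1,x0:x1]=(hsv[y0:y1,x0:x1,2]<45)
    if n=="top": m&=(P[...,2]>.02).astype(np.uint8)
    c=max(cv2.findContours(m,0,2)[0],key=cv2.contourArea);r=cv2.minAreaRect(onplane(c[:,0],K,pos,R,(0,0,1),.032)[:,:2].astype(np.float32)*1000)
    print("eraser mm",r)
    # board plane: depth points of white plate
    m=np.zeros(d.shape,bool)
    if n=="top": m[212:248,265:332]=1
    else: m[225:262,262:305]=1
    m&=(hsv[...,1]<60)&(hsv[...,2]>130)&(d>0)
    Q=P[m];c0=np.median(Q,0)
    for _ in range(4):
        U,S,V=np.linalg.svd(Q-Q.mean(0),full_matrices=False);nn=V[2]*np.sign(V[2,2]);e=(Q-Q.mean(0))@nn;Q=Q[abs(e)<.004]
    print("plate n",nn,"c",Q.mean(0),"tilt",np.degrees(np.arccos(nn[2])),"yaw",np.degrees(np.arctan2(-nn[1],-nn[0])),len(Q),e.std())
    # blue tray
    m=((hsv[...,0]>105)&(hsv[...,0]<125)&(hsv[...,1]>150)).astype(np.uint8)
    if n=="top": m[:190]=0
    c=max(cv2.findContours(m,0,2)[0],key=cv2.contourArea);print("blue bbox",cv2.boundingRect(c),cv2.minAreaRect(c))
    T=P[(m>0)&(d>0)];print("blue x,y,z pct",np.percentile(T,[1,50,99],axis=0).round(3).tolist())
p,d,K,pos,R=load("top")
cv2.imwrite("pics/crop.png",cv2.resize(p[190:275,180:400,::-1],None,fx=3.6,fy=3.6,interpolation=cv2.INTER_NEAREST))
E
```

```text
top desk z [[0.441, 0.213, 0.001], [0.499, 0.071, 0.001], [0.413, -0.396, 0.001]]
eraser mm ((443.4806213378906, 120.64695739746094), (103.82290649414062, 35.5691032409668), 87.2335205078125)
plate n [-0.49920708  0.03670623  0.86570488] c [ 0.4748521  -0.12040786  0.07419647] tilt 30.03670853904965 yaw -4.205337432815462 1985 0.001884954976549709
blue bbox (337, 210, 43, 52) ((358.935302734375, 235.34117126464844), (40.265663146972656, 49.776031494140625), 4.39870548248291)
blue x,y,z pct [[-0.079, -0.749, -0.304], [0.441, -0.311, 0.005], [0.523, -0.237, 0.094]]
scene desk z [[0.409, 0.06, -0.001], [0.458, -0.391, -0.002]]
eraser mm ((433.6950988769531, 121.0407485961914), (212.6842803955078, 50.88733673095703), 87.26940155029297)
plate n [-0.49794195  0.03642784  0.86644493] c [ 0.46706155 -0.1364985   0.07028498] tilt 29.95189038253363 yaw -4.1841225950944025 1314 0.001375306670051821
blue bbox (285, 249, 72, 76) ((323.329833984375, 288.09716796875), (56.23907470703125, 71.95703125), 54.833560943603516)
blue x,y,z pct [[0.393, -0.34, 0.002], [0.472, -0.291, 0.032], [1.028, -0.14, 0.094]]
```

View pics/crop.png

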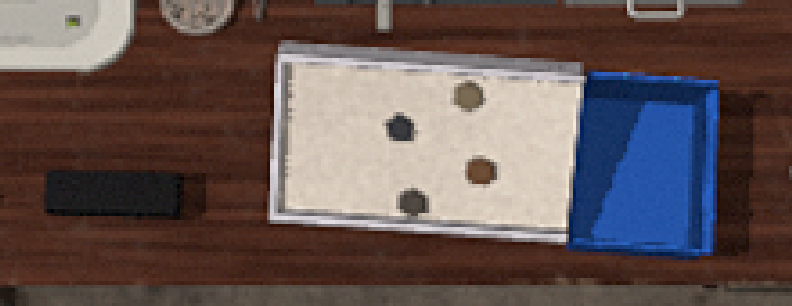

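The crop shows the frame's outer corners at about (280,55) and (271,221) on the closed end and (583,72) and (568,243) on the open end. The four chips are clear of the closed end. The tray is flush with the open end.

Run:
```python
from vis import *
from scipy.optimize import brentq
p,d,K,pos,R=load("top")
px=lambda a:np.array(a,float)/3.6+[180-.36,190-.36]
yaw=np.radians(-4.2);c,s=np.cos(yaw),np.sin(yaw)
n=np.array([-.5*c,-.5*s,np.sqrt(.75)]);X=np.array([np.sqrt(.75)*c,np.sqrt(.75)*s,.5]);Y=np.array([-s,c,0])
print("plate offsets",n@[ 0.4748521,-0.12040786,0.07419647],n@[0.46706155,-0.1364985,0.07028498])
cor=px([(280,55),(271,221),(568,243),(583,72)])
def f(cf):
    C=onplane(cor,K,pos,R,n,cf+.008);return C
def cen(cf):
    C=f(cf);x=C@X;y=C@Y
    return n*cf+X*(x[0]+x[3]+x[1]+x[2])/4+Y*((y[0]+y[1])/2-.116)*1.0
cf=brentq(lambda k:cen(k)[2]-.075,-.4,.1)
o=cen(cf);C=f(cf);print("cf",cf,"origin",o,"x extent",np.ptp(C@X),(C-o)@X,"y",(C-o)@Y)
P=cloud(d,K,pos,R)
Q=(P-o).reshape(-1,3)@np.c_[X,Y,n]
# rims by depth
m=(abs(Q[:,1])<.09)&(abs(Q[:,0])<.09)&(abs(Q[:,2])<.03)
A=Q[m];
for lo in np.arange(-.08,.08,.004):
    B=A[(A[:,0]>=lo)&(A[:,0]<lo+.004)];print("x%.0f:%.1f"%(lo*1e3,np.median(B[:,2])*1e3 if len(B) else 99),end=" ")
A=Q[(abs(Q[:,0])<.05)&(abs(Q[:,2])<.03)];print()
for lo in list(np.arange(.088,.13,.004))+list(np.arange(-.13,-.09,.004)):
    B=A[(A[:,1]>=lo)&(A[:,1]<lo+.004)];print("y%.0f:%.1f"%(lo*1e3,np.median(B[:,2])*1e3 if len(B) else 99),end=" ")
print()
for nm,u in dict(c0=(413,202),c1=(481,171),c2=(400,128),c3=(469,96)).items():
    print(nm,((onplane(px(u),K,pos,R,n,cf+.003)-o)@np.c_[X,Y]).round(4))
# tray, from walls tops; seed, jar, glue on planes
for nm,u,h in(("seed",(197,5),.013),):print(nm,onplane(px(u),K,pos,R,(0,0,1),h))
for nm,u,h in(("jar",(149,242),.08),("glue",(411,233),.09)):print(nm,onplane(u,K,pos,R,(0,0,1),h))
from rig import *
er=np.array([.4435,.1206])
for nm,k in(("up",o+n*.05),):pass
R1=np.c_[-Y,-X,-n] # closing axis y... placeholder
yaw_e=np.radians(-2.8)
g=np.array([[np.cos(yaw_e),-np.sin(yaw_e),0],[np.sin(yaw_e),np.cos(yaw_e),0],[0,0,1]])
for sgn in(1,-1):
    q=inverse_kinematics([er[0],er[1],.035],np.c_[sgn*-g[:,1],sgn*-g[:,0],-g[:,2]]);print("grasp",sgn,q)
    for y in(.08,-.105):
        # eraser x(closing)->along Y ; two half-turns
        q=inverse_kinematics(o+Y*y+n*.035,np.c_[sgn*X,-sgn*Y,-n]);print(" wipe",sgn,y,q)
```

```text
plate offsets -0.1769416363372862 -0.17703349662577939
cf -0.17540492531643742 origin [ 0.47285635 -0.12462314  0.075     ] x extent 0.1370224732992682 [ 0.06602402 -0.0674619  -0.0677923   0.06923018] y [ 0.11549085  0.11650915 -0.10899844 -0.10647542]
x-80:99.0 x-76:99.0 x-72:99.0 x-68:6.5 x-64:3.8 x-60:-1.3 x-56:-1.9 x-52:-1.5 x-48:-1.5 x-44:-1.3 x-40:-0.7 x-36:-1.8 x-32:-1.4 x-28:-1.6 x-24:-1.4 x-20:-0.8 x-16:-1.1 x-12:-1.1 x-8:-1.2 x-4:-1.4 x0:-1.6 x4:-1.3 x8:-0.9 x12:-1.6 x16:-1.7 x20:-1.4 x24:-1.3 x28:-1.0 x32:-1.9 x36:-2.0 x40:-1.4 x44:-0.9 x48:-1.3 x52:-1.5 x56:0.0 x60:7.1 x64:-2.1 x68:-3.4 x72:99.0 x76:99.0 
y88:-1.7 y92:-2.2 y96:-0.8 y100:-1.9 y104:-1.5 y108:-1.3 y112:4.7 y116:8.5 y120:99.0 y124:99.0 y128:99.0 y-130:99.0 y-126:99.0 y-122:99.0 y-118:99.0 y-114:99.0 y-110:-3.0 y-106:-1.3 y-102:-1.9 y-98:-1.0 y-94:-1.1 y-90:-2.2 
c0 [[-0.0455  0.01  ]]
c1 [[-0.0163 -0.0391]]
c2 [[0.0135 0.0238]]
c3 [[ 0.0427 -0.0254]]
seed [[0.59580396 0.05906838 0.013     ]]
jar [[0.44036549 0.27943761 0.08      ]]
glue [[ 0.46243436 -0.42040377  0.09      ]]
grasp 1 [-0.14121613  0.47916257 -0.26411363  2.19948721  0.25806038  0.49110545
  2.48730631]
 wipe 1 0.08 None
 wipe 1 -0.105 [ 1.45507303  0.59834667 -1.17316397  2.32878043  1.5121661   0.33813329
 -2.56404178]
grasp -1 [-0.57141276  0.47603294  0.26429116  2.22397671 -0.26734896  0.47028328
 -0.14474729]
 wipe -1 0.08 None
 wipe -1 -0.105 [ 1.45507303  0.59834667 -1.17316397  2.32878043  1.5121661   0.33813329
  0.57755087]
```

```bash
cat > geo.py <<'E'
import numpy as np
from rig import *
yaw=np.radians(-4.2);c,s=np.cos(yaw),np.sin(yaw)
n=np.array([-.5*c,-.5*s,np.sqrt(.75)]);X=np.array([np.sqrt(.75)*c,np.sqrt(.75)*s,.5]);Y=np.array([-s,c,0.])
o=np.array([.47286,-.12462,.075]);er=np.array([.4435,.1206,0])
ye=np.radians(-2.8);ex=np.array([np.cos(ye),np.sin(ye),0]);ey=np.array([-np.sin(ye),np.cos(ye),0]);ez=np.array([0,0,1.])
GP=.006
def tool(a,b,nrm,t,sg):
    """closing axis a, long axis b, normal nrm (a x b = nrm); tool leans by t toward +b; sg half turn"""
    z=-(np.cos(t)*nrm+np.sin(t)*b); y=sg*a; return np.c_[np.cross(y,z),y,z]
def pose(pt,a,b,nrm,t,sg,h):
    """TCP pose with grasp point h above underside point pt (grasp point on block axis)"""
    Rm=tool(a,b,nrm,t,sg); return pt+h*nrm-GP*Rm[:,2],Rm
E
python3 - <<'E'
from geo import *
# on slope: eraser x = -Y*k, eraser y = X*k ; k=+-1   ((-Y) x X = n)
def ik(P):
    try:return inverse_kinematics(*P)
    except Exception as e:return None
for k in(1,-1):
  for t in(0,5,10,15,20,30):   # lean on slope toward +X by t deg => less tilt
    tr=np.radians(t)*k  # in eraser frame, toward +ey
    for sg in(1,-1):
      r=[ik(pose(er,ex,ey,ez,tr,sg,.028))]+[ik(pose(o+Y*y,-Y*k,X*k,n,tr,sg,h)) for y in(.085,.03,-.03,-.107) for h in(.028,.09)]
      print(k,t,sg,"".join("-" if q is None else "x" for q in r),None if r[0] is None else np.round(r[0],2)[[0,2,4,6]],None if r[1] is None else r[1].round(2))
E
```

```text
1 0 1 x------xx [-0.57  0.26 -0.27 -0.14] None
1 0 -1 x----x-xx [-0.14 -0.26  0.26  2.49] None
1 5 1 x-x-xxxxx [-0.66  0.31 -0.14 -0.3 ] None
1 5 -1 xxxxxxxxx [-0.23 -0.22  0.35  2.36] [ 0.52  0.3  -0.62  2.4   1.36  0.23  0.15]
1 10 1 xxxxxxxxx [-0.73  0.35 -0.03 -0.44] [-0.64  0.3   0.72  2.41 -0.89  0.23 -0.78]
1 10 -1 xxxxxxxxx [-0.3  -0.19  0.43  2.26] [ 0.35  0.28 -0.43  2.36  0.72  0.24  0.78]
1 15 1 xxxxxxxxx [-0.8   0.38  0.06 -0.56] [-0.67  0.33  0.77  2.35 -0.69  0.35 -0.97]
1 15 -1 xxxxxxxxx [-0.36 -0.18  0.5   2.16] [-0.31  0.27  0.33  2.34 -0.23  0.29  1.71]
1 20 1 xxxxxxxxx [-0.86  0.41  0.14 -0.66] [-0.81  0.43  0.99  2.31 -0.78  0.53 -0.87]
1 20 -1 xxxxxxxxx [-0.4  -0.17  0.55  2.08] [-0.31  0.29  0.34  2.28 -0.21  0.42  1.7 ]
1 30 1 xxxxxxxxx [-0.95  0.44  0.24 -0.8 ] [-0.71  0.47  0.89  2.19 -0.56  0.72 -1.07]
1 30 -1 xxxxxxxxx [-0.47 -0.18  0.64  1.95] [-0.27  0.35  0.31  2.17 -0.18  0.64  1.67]
-1 0 1 x----x-xx [-0.57  0.26 -0.27 -0.14] None
-1 0 -1 x------xx [-0.14 -0.26  0.26  2.49] None
-1 5 1 xxxxxxxxx [-0.47  0.21 -0.41  0.03] [ 0.52  0.3  -0.62  2.4   1.36  0.23  0.15]
-1 5 -1 x-x-xxxxx [-0.03 -0.33  0.17  2.61] None
-1 10 1 xxxxxxxxx [-0.38  0.15 -0.57  0.23] [ 0.35  0.28 -0.43  2.36  0.72  0.24  0.78]
-1 10 -1 xxxxxxxxx [ 0.64 -1.19  0.99  1.91] [-0.64  0.3   0.72  2.41 -0.89  0.23 -0.78]
-1 15 1 xxxxxxxxx [-0.29  0.11 -0.74  0.43] [-0.31  0.27  0.33  2.34 -0.23  0.29  1.71]
-1 15 -1 xxxxxxxxx [ 0.69 -1.19  0.95  1.99] [-0.67  0.33  0.77  2.35 -0.69  0.35 -0.97]
-1 20 1 xxxxxxxxx [-0.17  0.02 -0.86  0.59] [-0.31  0.29  0.34  2.28 -0.21  0.42  1.7 ]
-1 20 -1 xxxxxxxxx [ 0.75 -1.19  0.91  2.07] [-0.81  0.43  0.99  2.31 -0.78  0.53 -0.87]
-1 30 1 xxxxxxxxx [ 0.13 -0.21 -0.98  0.81] [-0.27  0.35  0.31  2.17 -0.18  0.64  1.67]
-1 30 -1 xxxxxxxxx [ 0.85 -1.21  0.8   2.27] [-0.71  0.47  0.89  2.19 -0.56  0.72 -1.07]
```

```bash
cat >> geo.py <<'E'
T=np.radians(20);SG=-1;H=.028
def desk(z,pt=er): return pose(pt+[0,0,z],ex,ey,ez,T,SG,H)
def slope(y,z,x=0.): return pose(o+Y*y+n*z+X*x,-Y,X,n,T,SG,H)
def st(tag=""):
    q=sense();print(tag,"t%.2f"%q["time_s"],"p",np.round(q["position"],4),"F",np.round(q["wrist_force"],2),"gap %.4f"%q["finger_gap"],"gf %.1f"%q["gripper_force"]);return q
E
python3 - <<'E'
from geo import *
movep(*desk(.15)); st("pre")
command_gripper(.065,60)
move_l(desk(.03)[0],feed=.2)
F0=sense()["wrist_force"]
print(move_l(desk(0)[0],feed=.06,until_force=6)); st("down")
import cv2
p,d=camera("wrist");cv2.imwrite("pics/w1.png",p[:,:,::-1])
E
```

```text
pre t2.13 p [0.4438 0.1234 0.1838] F [0.55 0.79 0.36] gap 0.0854 gf 0.0
False
down t3.88 p [0.4435 0.1227 0.0334] F [ 0.9   0.82 -0.09] gap 0.0649 gf 0.0
```

View pics/w1.png

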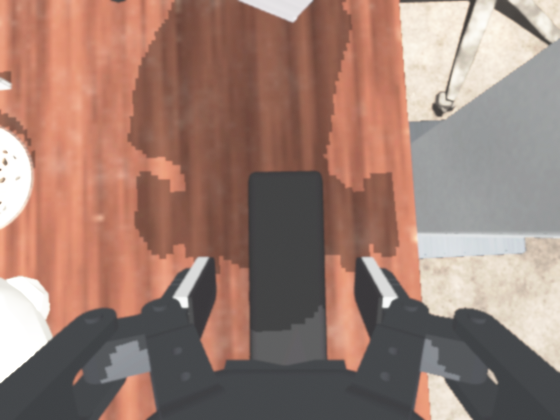

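The wrist view shows the eraser at columns 249–325, centred between the finger pads at 215 and 357. I grip it, lift, and carry it over the closed end.

Run:
```python
from geo import *
import cv2
command_gripper(.02,70); st("grip")
move_l(desk(.16)[0],feed=.2); st("lift")
movep(*slope(.072,.09)); st("above")
move_l(slope(.072,.03)[0],feed=.15); q=st("near")
np.save("F0.npy",q["wrist_force"])
p,d=camera("scene");cv2.imwrite("pics/s2.png",cv2.resize(p[150:340,180:400,::-1],None,fx=3,fy=3))
```

```text
grip t4.30 p [0.444  0.1231 0.0342] F [-0.37  1.    6.29] gap 0.0349 gf 70.5
lift t5.25 p [0.4428 0.1222 0.1926] F [ 0.12  0.75 -0.58] gap 0.0350 gf 69.8
above t6.03 p [ 0.4182 -0.0479  0.1826] F [ 1.1   0.42 -1.11] gap 0.0348 gf 69.7
near t6.58 p [ 0.4483 -0.0496  0.1308] F [-0.5  -0.1   0.01] gap 0.0347 gf 69.7
```

View pics/s2.png

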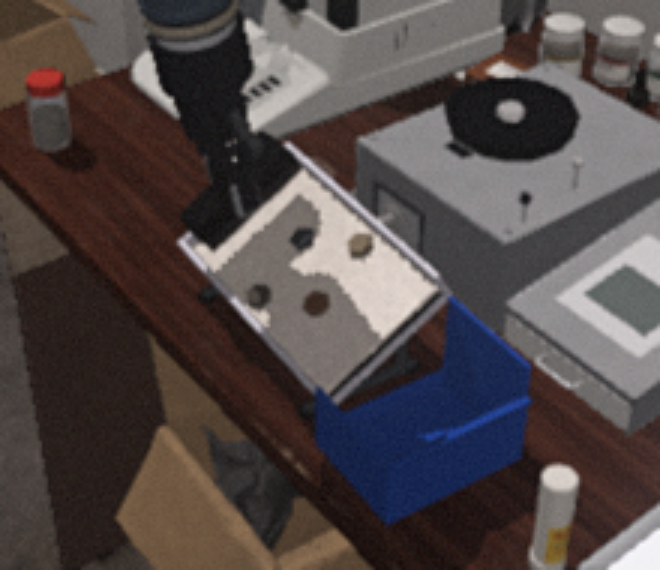

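The scene crop shows the eraser parallel to the plate over the closed end at about (240,190), inside the rims, with all the chips ahead of it. I lower it until it touches.

```bash
cat >> geo.py <<'E'
def fn(k=6):
    F=[]
    for _ in range(k): F.append(sense()["wrist_force"]);sleep(.02)
    return np.mean(F,0)
def rel():
    q=sense();e=q["position"]-slope(0,0)[0];return np.array([e@X,e@Y,e@n])
E
python3 - <<'E'
from geo import *
F0=fn();np.save("F0.npy",F0)
hit=move_l(slope(.072,-.009)[0],feed=.015,until_force=4)
F=fn()-F0;print(hit,"rel mm",(rel()*1e3).round(2),"F xyn",(F@np.c_[X,Y,n]).round(2)); st()
E
```

```text
True rel mm [-3.000e-02  7.202e+01 -1.010e+00] F xyn [ 2.01 -0.16  6.17]
 t8.68 p [ 0.4636 -0.0517  0.1043] F [-1.16 -0.24  5.18] gap 0.0347 gf 70.7
```

Run:
```python
from geo import *
F0=np.load("F0.npy");w=rel()[2]
def N(k=5): return (fn(k)-F0)@np.c_[X,Y,n]
w-=.0004;move_l(slope(.072,w)[0],feed=.02);sleep(.1);f=N();print("press",f.round(1),(rel()*1e3).round(1))
if f[2]<20:
  for y in np.arange(.057,-.094,-.015):
    w+=np.clip((f[2]-9)/7e3*.6,-.0007,.0007)
    move_l(slope(y,w)[0],feed=.05);f=N(3);print("%.0f w%.2f"%(y*1e3,w*1e3),f.round(1),(rel()*1e3).round(1))
    if f[2]>20 or abs(f[1])>20:print("stop");break
st()
import cv2
p,d=camera("scene");cv2.imwrite("pics/s3.png",cv2.resize(p[150:340,180:400,::-1],None,fx=3,fy=3))
```

```text
press [0.7 0.2 6.9] [ 0.  72.  -1.1]
57 w-1.59 [0.2 0.7 7.4] [-0.4 57.1 -1.2]
42 w-1.73 [0.3 0.7 8.6] [-0.5 42.1 -1.3]
27 w-1.76 [-0.1  1.3  8.3] [-0.6 27.2 -1.3]
12 w-1.82 [-0.3  1.2  9. ] [-0.7 12.2 -1.4]
-3 w-1.82 [-0.2  1.6  9. ] [-0.7 -2.7 -1.3]
-18 w-1.81 [-0.3  1.3  8.3] [ -0.7 -17.7  -1.3]
-33 w-1.87 [0.1 1.6 8.9] [ -0.8 -32.7  -1.4]
-48 w-1.88 [0.2 1.7 8.9] [ -0.9 -47.7  -1.4]
-63 w-1.89 [-0.5  1.2  9.1] [ -0.9 -62.7  -1.4]
-78 w-1.88 [-0.2  1.6  9. ] [ -0.9 -77.7  -1.4]
-93 w-1.88 [-0.5  1.1  8.6] [ -0.9 -92.9  -1.4]
 t14.61 p [ 0.4509 -0.2161  0.1035] F [-5.4   0.94  7.36] gap 0.0351 gf 70.8
```

View pics/s3.png

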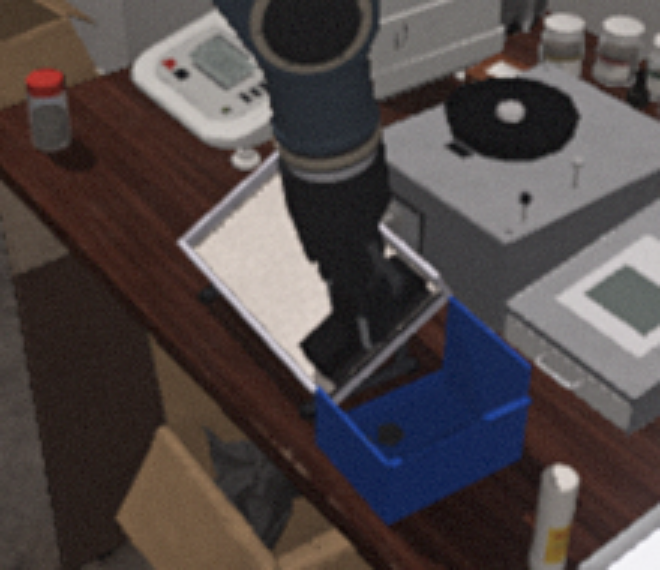

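The wipe has swept the plate clean. One dark chip is visible in the tray at (388,433). I push on past the open end, lift and look.

Run:
```python
from geo import *
import cv2
F0=np.load("F0.npy")
for y,w in((-.104,-.0016),(-.114,-.0006),(-.120,-.0002)):
    move_l(slope(y,w)[0],feed=.05);print(y,((fn(3)-F0)@np.c_[X,Y,n]).round(1))
move_l(slope(-.120,.06)[0],feed=.12)
move_l(slope(-.04,.12)[0],feed=.2)
movep(*desk(.16)); st()
p,d=camera("top");cv2.imwrite("pics/t4.png",cv2.resize(p[190:275,180:400,::-1],None,fx=3.6,fy=3.6,interpolation=cv2.INTER_NEAREST))
```

```text
-0.104 [-0.1 -0.1  8.1]
-0.114 [-0.1 -1.4  3.7]
-0.12 [ 0.4 -1.1  2.1]
 t18.19 p [0.4438 0.1202 0.1932] F [ 0.76 -0.45 -0.29] gap 0.0348 gf 69.7
```

View pics/t4.png

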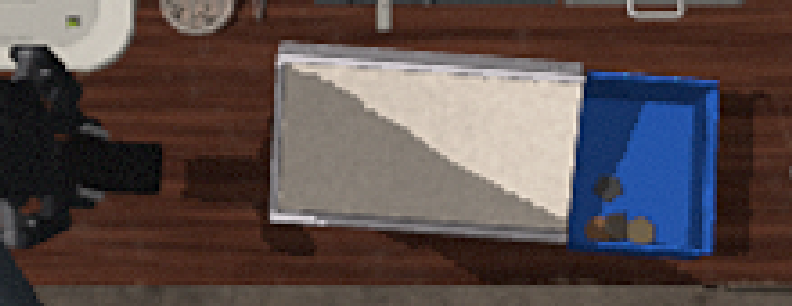

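All four chips lie in the tray, at (608,187), (597,228), (615,225) and (640,230). The plate is clear. I set the eraser back down.

Run:
```python
from geo import *
import cv2
move_l(desk(.015)[0],feed=.15)
print(move_l(desk(-.004)[0],feed=.02,until_force=4)); st("touch")
command_gripper(.065); sleep(.2); st("open")
p=sense()["position"];move_l(p+[0,0,.15],feed=.15); sleep(.3);st("up")
p,d=camera("wrist");cv2.imwrite("pics/w5.png",p[:,:,::-1])
```

```text
True
touch t20.07 p [0.4435 0.1226 0.0342] F [ 0.07 -0.17  4.69] gap 0.0348 gf 70.3
open t20.67 p [0.4431 0.1223 0.0339] F [-0.37  0.47  0.65] gap 0.0649 gf 0.0
up t22.12 p [0.443  0.1223 0.1834] F [-0.43 -0.27 -0.2 ] gap 0.0653 gf 0.0
```

View pics/w5.png

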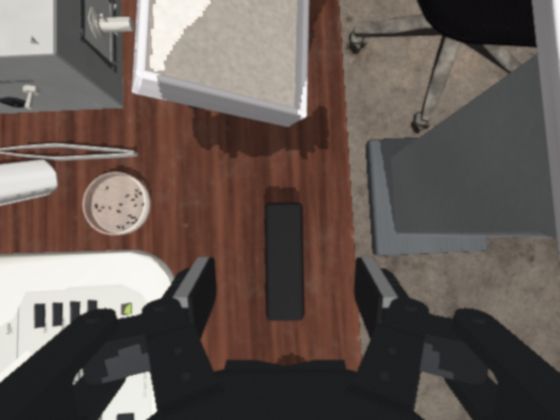

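The eraser lies flat on the desk at (284,261), released, with the gripper clear of it and the seed dish at (117,204) untouched. I hand the job in.

```bash
python3 -c "
from rig import *
print(finish_job())"
```

```text
the job is handed in; nothing more can be done
None
```

I handed the job in with all four chips in the catch tray, wiped there at about 7–9 N, and the eraser flat and released on the desk, but no verdict came back. The jar, seed dish and glue stick were not touched.

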